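# Tug-test the columns of a model base

### The job

Check the three wooden columns on the model base before the roof goes on: from left to right as you face the desk, grip each by its upper part and tug it straight up with about 12 N, kept up for a second, and never pull a held column with more than 20 N. One of them is not held and comes out: put that one into the white oblong pot, leave the two held ones standing, and do not disturb the other things on the desk.

Things in the scene. Friction and masses are not known exactly. Their poses are not given: they have to be found in the camera images.
- model_base: plywood base board, 80 x 240 x 18 mm, fixed to the desk; origin at the centre of its underside, y along its length (to the left as seen from the robot), z up; the three collars stand on it in a row along y, at y = +75 mm (left), 0 (middle) and -75 mm (right), x = 0. Card kerbs 4 mm high along its long edges. Take the zero of the force before gripping: closing fingers may load a column by some N
- collar_1: aluminium block collar on the model base, 38 x 38 x 24 mm tall; origin at the centre of its underside, 18 mm above the desk, axes parallel to the base's; round 13 mm hole in its top, 21 mm deep, rimmed with rubber. Which collar stands left, middle or right changes
- collar_2: aluminium block collar on the model base, 38 x 38 x 24 mm tall; origin at the centre of its underside, 18 mm above the desk, axes parallel to the base's; round 13 mm hole in its top, 21 mm deep, rimmed with rubber. Which collar stands left, middle or right changes
- collar_3: aluminium block collar on the model base, 38 x 38 x 24 mm tall; origin at the centre of its underside, 18 mm above the desk, axes parallel to the base's; round 13 mm hole in its top, 21 mm deep, rimmed with rubber. Which collar stands left, middle or right changes
- dowel_1: round wooden column, 12 mm diameter, 120 mm long, 25 g (18 to 35), upright in collar_1, foot 3 to 5 mm above the collar's underside, top about 141 mm above the desk; origin at the centre of its foot, z up along it. All three look the same: two are held, one is not; only the tug tells. One not held lifts out by its weight alone; a held one moves a little, see liner_1
- dowel_2: round wooden column, 12 mm diameter, 120 mm long, 25 g (18 to 35), upright in collar_2, foot 3 to 5 mm above the collar's underside, top about 141 mm above the desk; origin at the centre of its foot, z up along it. All three look the same: two are held, one is not; only the tug tells. One not held lifts out by its weight alone; a held one moves a little, see liner_2
- dowel_3: round wooden column, 12 mm diameter, 120 mm long, 25 g (18 to 35), upright in collar_3, foot 3 to 5 mm above the collar's underside, top about 141 mm above the desk; origin at the centre of its foot, z up along it. All three look the same: two are held, one is not; only the tug tells. One not held lifts out by its weight alone; a held one moves a little, see liner_3
- dowel_1_mid (a point): middle of column dowel_1, 60 mm above its foot
- dowel_2_mid (a point): middle of column dowel_2, 60 mm above its foot
- dowel_3_mid (a point): middle of column dowel_3, 60 mm above its foot
- liner_1 (a joint): upward stretch of the rubber liner in collar_1 (m), 0 at rest; springs back. A held column first rides up up to 8 mm (differs) with a drag of 2 N, stays where it is then left, and then pulls on the liner, 5 N for each further mm: read the force and pull slowly. Stretch 1.6 mm at 8 N, 2.4 at 12 N, 4 at 20 N; stays 0 if the column is not held
- liner_2 (a joint): upward stretch of the rubber liner in collar_2 (m), 0 at rest; springs back. A held column first rides up up to 8 mm (differs) with a drag of 2 N, stays where it is then left, and then pulls on the liner, 5 N for each further mm: read the force and pull slowly. Stretch 1.6 mm at 8 N, 2.4 at 12 N, 4 at 20 N; stays 0 if the column is not held
- liner_3 (a joint): upward stretch of the rubber liner in collar_3 (m), 0 at rest; springs back. A held column first rides up up to 8 mm (differs) with a drag of 2 N, stays where it is then left, and then pulls on the liner, 5 N for each further mm: read the force and pull slowly. Stretch 1.6 mm at 8 N, 2.4 at 12 N, 4 at 20 N; stays 0 if the column is not held
- oblong_pot: white oblong porcelain pot, open on top, 60 mm wide (its x), 150 mm long (its y), 72 mm high at the ends, 48 mm in the middle of the long sides; loose on the desk right of the base; origin at the centre of its underside, z up; inside 52 x 124 mm, floor 6 mm above the desk. A column let go upright in it stays standing, leaning or lying in it
- by_tape: roll of masking tape, lying, 100 mm across, 25 mm high, bystander; origin at the centre of its underside
- by_glue: white glue bottle, 43 mm thick, 134 mm high, bystander; origin at the centre of its underside
- by_sharpener: small brass sharpener 15 x 24 x 13 mm between base and pot, bystander; origin at the centre of its underside
- by_eraser: eraser 22 x 52 x 13 mm between base and pot, bystander; origin at the centre of its underside
- by_block: sawn timber block 30 x 50 x 22 mm in front of the base, bystander; origin at the centre of its underside
- by_pencil: black pencil 172 mm long (along its y) lying in front of the base, bystander; origin at the centre of its underside
- by_measure: pocket tape measure 30 x 62 x 52 mm behind the base, bystander; origin at the centre of its underside

How it is judged (in metres and radians):
On the way, in this order (a step that is already met when the one before it is completed fails the run):
1. the left column has been tugged upward: a held one with at least 8 N kept up for 0.3 s, a column that is not held is drawn up 15 mm or more (((y of collar_1 in the frame of model_base above 0.04 m and (z of dowel_1 in the frame of collar_1 above 0.018 m or value of joint liner_1 above 0.0016 m)) or (y of collar_2 in the frame of model_base above 0.04 m and (z of dowel_2 in the frame of collar_2 above 0.018 m or value of joint liner_2 above 0.0016 m)) or (y of collar_3 in the frame of model_base above 0.04 m and (z of dowel_3 in the frame of collar_3 above 0.018 m or value of joint liner_3 above 0.0016 m)))), for 0.3 s.
2. the middle column has been tugged upward: a held one with at least 8 N kept up for 0.3 s, a column that is not held is drawn up 15 mm or more (((y of collar_1 in the frame of model_base between -0.04 and 0.04 m and (z of dowel_1 in the frame of collar_1 above 0.018 m or value of joint liner_1 above 0.0016 m)) or (y of collar_2 in the frame of model_base between -0.04 and 0.04 m and (z of dowel_2 in the frame of collar_2 above 0.018 m or value of joint liner_2 above 0.0016 m)) or (y of collar_3 in the frame of model_base between -0.04 and 0.04 m and (z of dowel_3 in the frame of collar_3 above 0.018 m or value of joint liner_3 above 0.0016 m)))), for 0.3 s.
3. the right column has been tugged upward: a held one with at least 8 N kept up for 0.3 s, a column that is not held is drawn up 15 mm or more (((y of collar_1 in the frame of model_base below -0.04 m and (z of dowel_1 in the frame of collar_1 above 0.018 m or value of joint liner_1 above 0.0016 m)) or (y of collar_2 in the frame of model_base below -0.04 m and (z of dowel_2 in the frame of collar_2 above 0.018 m or value of joint liner_2 above 0.0016 m)) or (y of collar_3 in the frame of model_base below -0.04 m and (z of dowel_3 in the frame of collar_3 above 0.018 m or value of joint liner_3 above 0.0016 m)))), for 0.3 s.
At the end, for the whole second after the job is handed in: the column that was not held rests in the oblong pot, its middle within the pot's outline (5 mm allowed on the long sides) and under 75 mm above the pot's underside; the pot is upright (0.1 rad); the two held columns stand in their collars, let go (liners within 0.5 mm of rest) (((z of dowel_1_mid in the frame of oblong_pot between 0 and 0.075 m and x of dowel_1_mid in the frame of oblong_pot between -0.035 and 0.035 m and y of dowel_1_mid in the frame of oblong_pot between -0.075 and 0.075 m and linear speed of dowel_1 below 0.03 m/s) or (z of dowel_2_mid in the frame of oblong_pot between 0 and 0.075 m and x of dowel_2_mid in the frame of oblong_pot between -0.035 and 0.035 m and y of dowel_2_mid in the frame of oblong_pot between -0.075 and 0.075 m and linear speed of dowel_2 below 0.03 m/s) or (z of dowel_3_mid in the frame of oblong_pot between 0 and 0.075 m and x of dowel_3_mid in the frame of oblong_pot between -0.035 and 0.035 m and y of dowel_3_mid in the frame of oblong_pot between -0.075 and 0.075 m and linear speed of dowel_3 below 0.03 m/s)) and angle between oblong_pot's own z axis and vertical below 0.1 rad and value of joint each of liner_1, liner_2, liner_3 below 0.0005 m); the robot touches nothing.
It fails at once if a held column is pulled with more than 20 N (value of joint any of liner_1, liner_2, liner_3 above 0.004 m).
It fails at once if the pot is shoved more than 40 mm or tipped (distance of oblong_pot from where it was at the start of the episode above 0.04 m or angle between oblong_pot's own z axis and vertical above 0.4 rad).
It fails at once if a bystander is moved more than 25 mm (distance of any of by_tape, by_glue, by_sharpener, by_eraser, by_block, by_pencil, by_measure from where it was at the start of the episode above 0.025 m).
It also fails if it takes over 69 s, if anything falls off the work surface, if the arm or the gripper's body presses on something with over 40 N, if the wrist force passes 120 N, or if a joint passes its speed limit or range.

### The arm

A 7-joint arm with a two-finger parallel gripper is mounted at the origin on the work surface; the furniture and walls round the work are solid. World frame = base frame: x ahead of the robot, y to its left, z up, the work surface at z = 0. Lengths are in mm, angles in rad, forces in N, time in s.
With the tool pointing down it reaches from about 425 to 950 mm from the base axis. Payload 4.7 kg.
Tool frame: the origin (TCP) lies at the very end of the fingers, on their centre line; the grasp point (between the pads) lies grip_point_offset behind it (grip_point_offset is the distance from the TCP to the grasp point, in mm); z points along the fingers, y is the line along which they close (so a half turn about z gives the same grasp; the last joint's range is limited). The gripper opens to 85 mm and grips with 20 to 120 N. Pads are 22 mm wide; open, the fingers measure 114 mm over their backs; the gripper's body (76 mm by 85 mm) begins 54 mm behind the grasp point. The pads swing forward as they close: fully open they stand 13 mm farther back than shut.
Start: joints at [-1.151, 0.469, -0.049, 1.532, 0.024, 1.141, -0.082], TCP at [292.836, 608.19, 231.335] pointing down, gripper open.
Joint ranges: [-2.59, 2.59], [-0.33, 1.99], [-1.39, 1.29], [0.1, 2.45], [-1.04, 4.18], [0.21, 1.99], [-2.66, 2.66]. Speed limits (rad/s): [2.57, 2.57, 3.14, 3.14, 3.14, 3.14, 3.14].

### API

Orientations are given as a unit quaternion [x, y, z, w].
In Python, from cell import * gives the robot as it stands.
- The arm moves only by the shell command python3 -m handwheel 'ROWS' [FORCE]. ROWS is JSON, a list of rows, each a list of 3 entries, a list of its own where there are three numbers: the turn, a rotation vector about the tool's x, y, z in degrees, then the shift along the tool's x, y, z in mm, then the finger opening in mm, from 0 to 85.4. In form: [[[ax, ay, az], [tx, ty, tz], fingers], ...]. A call has 1 to 5 rows; each row shifts and turns the commanded pose from where the row before left it, along the tool's axes as they then stand; what a row does not reach is not made up. A row lasts 1/12 s, in which the tool goes at most 41.7 mm and 7.16 degrees, less where a joint would pass 70% of its speed; a pose out of reach is approached as far as the arm can. A call with a gripper value outside its range is refused whole. The fingers move at their own pace and stop on an object; FORCE is the grip in N (left out, the last holds). Time passes only in rows, so rows that do not move let the fingers close. It gives the time, the measured TCP pose, the force, the opening and the grip force at its end, in the units of the state.
- state(): the state, without advancing time (a new reading comes with each control period).
- capture(name): name is "side" or "top" or "wrist"; returns a dict with "frame" (480x640x3 uint8, red, green, blue), "K" (3x3 intrinsics, pixels), "extrinsics" (4x4, takes a point from world to camera coordinates). Camera axes: x right, y up, looking along -z (the intrinsics and any distortion apply to the point x, -y, -z); pixel columns grow to the right and rows downward; lengths in mm; the calibration is good to about 2 mm. A picture is of the moment at which its call begins. There is no depth.
- hand_in(): hands the job in; it is judged then, once.
The state is a dict: "time": time; "qpos": joint angles; "qd": joint speeds; "tau": joint torques, N m; "tcp_pos": TCP position; "orientation": TCP orientation; "contact_force": force on the tool from outside, world axes, zero at the start; "wrist_torque": the same for the moment, N m; "grip_width": finger opening in mm; "finger_force": force on a finger pad.
Only numpy, scipy, OpenCV 4.12 (cv2) and the standard library are available. Lean on these libraries where they do the work, as an engineer would, in place of code of your own. Each camera call takes 0.05 s, during which the arm holds its last target. There are 200 camera calls.

## Working session

There is one attempt and no reset: what is moved stays moved. The work goes in short steps, Python scripts to look and compute and a shell command to move; the robot and the scene stay as the last step left them, time stands still between calls to the robot, and variables do not carry over. Pictures are saved under pics/ and viewed, at most 10 in all, crops included, and the job is handed in when it is done.

```bash
mkdir -p pics; ls; python3 - <<'E'
from cell import *
import cv2
s=state();print({k:s[k] for k in s if k not in('tau','qd')})
try: print(grip_point_offset)
except Exception as e: print(e)
for n in('top','side'):
    c=capture(n);cv2.imwrite(f'pics/{n}0.png',c['frame'][...,::-1]);print(c['K'],c['extrinsics'].round(3) if hasattr(c['extrinsics'],'round') else c['extrinsics'],[k for k in c])
E
```

```text
pics
{'time': 0.0, 'qpos': array([-1.15090182,  0.46944873, -0.04859217,  1.53373003,  0.02408489,
        1.14098608, -0.08228481]), 'tcp_pos': array([292.5973781 , 607.62032449, 230.24120509]), 'orientation': array([ 2.22499731e-01,  9.74932245e-01, -9.75052358e-04, -1.91033358e-04]), 'contact_force': array([-0.82182832,  0.46401186, -0.29571235]), 'wrist_torque': array([-0.03508555,  0.04878596, -0.03062546]), 'finger_force': 0.0, 'grip_width': 85.5125689704939}
18.700000000000003
[[498.89784289   0.         317.24097864]
 [  0.         498.89784289 238.08602581]
 [  0.           0.           1.        ]] [[-1.98000e-01 -9.80000e-01  4.00000e-03  4.71010e+01]
 [ 9.50000e-01 -1.91000e-01  2.47000e-01 -5.69383e+02]
 [-2.41000e-01  5.20000e-02  9.69000e-01 -8.70030e+02]
 [ 0.00000e+00  0.00000e+00  0.00000e+00  1.00000e+00]] ['frame', 'K', 'extrinsics']
[[563.00295672   0.         312.56540148]
 [  0.         563.00295672 241.52372454]
 [  0.           0.           1.        ]] [[ 9.06000e-01 -4.23000e-01 -6.00000e-03 -5.29085e+02]
 [ 2.76000e-01  5.80000e-01  7.66000e-01 -1.80923e+02]
 [-3.21000e-01 -6.96000e-01  6.42000e-01 -9.40852e+02]
 [ 0.00000e+00  0.00000e+00  0.00000e+00  1.00000e+00]] ['frame', 'K', 'extrinsics']
```

View pics/top0.png

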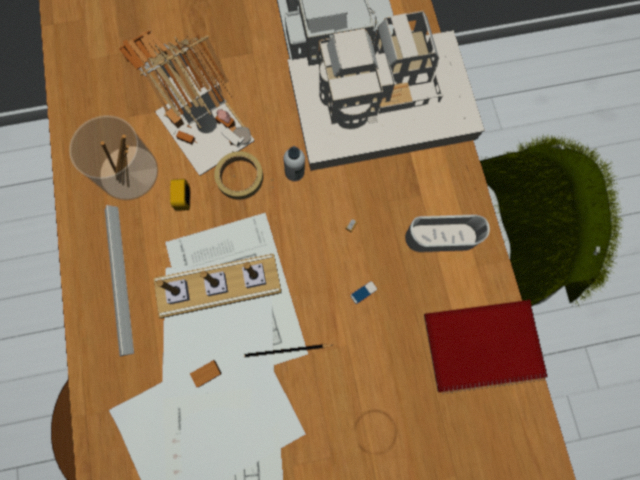

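View pics/side0.png

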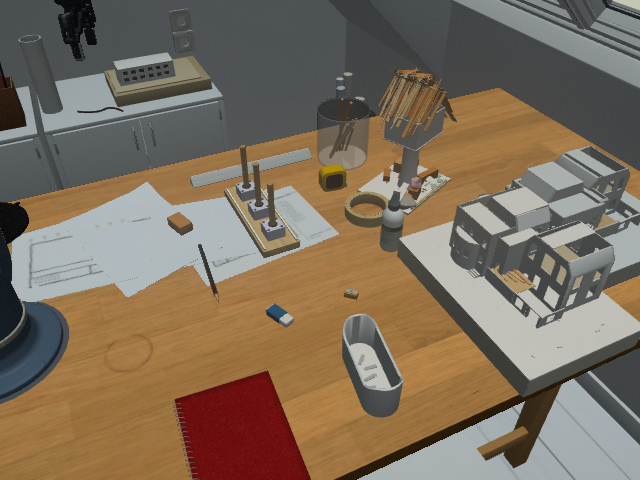

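Top view: base with columns at about (175,290), (215,283) and (254,275), left to right. The pot is at (449,233), sharpener (351,225), eraser (364,292), pencil (285,350), block (206,373) and measure (179,194). The side view shows the column tops at (243,148), (256,166) and (270,187).

```bash
cat > h.py <<'E'
import numpy as np, cv2
from cell import *
def ray(c,u,v):
    E=np.array(c['extrinsics']);K=np.array(c['K'])
    d=np.array([(u-K[0,2])/K[0,0],-(v-K[1,2])/K[1,1],-1.])
    R=E[:3,:3];o=-R.T@E[:3,3];return o,R.T@d
def onz(c,u,v,z):
    o,d=ray(c,u,v);return o+d*(z-o[2])/d[2]
def proj(c,p):
    E=np.array(c['extrinsics']);K=np.array(c['K'])
    q=E[:3,:3]@np.array(p,float)+E[:3,3];q=q*[1,-1,-1];q=K@q;return q[:2]/q[2]
E
python3 - <<'E'
from h import *
t=capture('top');s=capture('side')
for u,v in((175,292),(215,284),(254,276)):print(onz(t,u,v,42).round())
print('pot',onz(t,449,233,30).round())
for n,u,v,z in(('sharp',351,225,10),('eras',364,292,10),('glue',294,162,60),('meas',179,194,45),('tape',239,175,15),('block',206,373,20)):print(n,onz(t,u,v,z).round())
a=t['frame'][240:330,140:300,::-1];b=s['frame'][135:260,215:315,::-1]
a=cv2.resize(a,None,fx=5,fy=5,interpolation=2)[:450,:800]
cv2.imwrite('pics/zt.png',a)
b=cv2.resize(b,None,fx=4.8,fy=4.8,interpolation=2);cv2.imwrite('pics/zs.png',b);print(b.shape)
E
```

```text
[525. 217.  42.]
[525. 141.  42.]
[525.  65.  42.]
pot [ 537. -326.   30.]
sharp [ 596. -142.   10.]
eras [ 458. -138.   10.]
glue [732. -52.  60.]
meas [716. 183.  45.]
tape [745.  63.  15.]
block [367. 186.  20.]
(600, 480, 3)
```

View pics/zt.png

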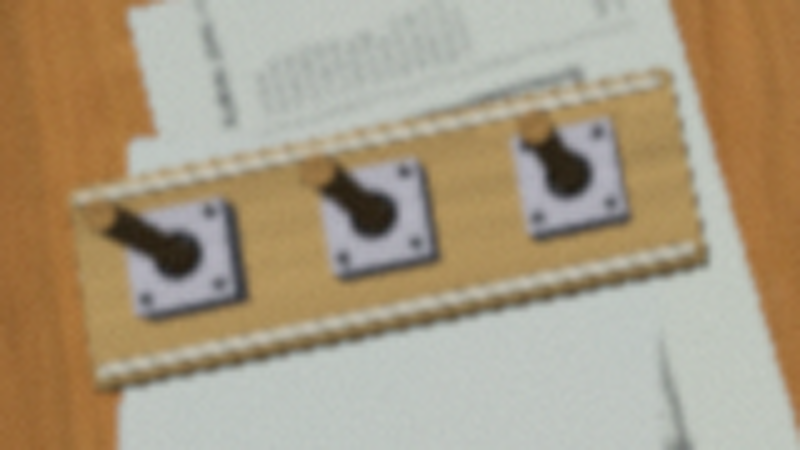

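View pics/zs.png

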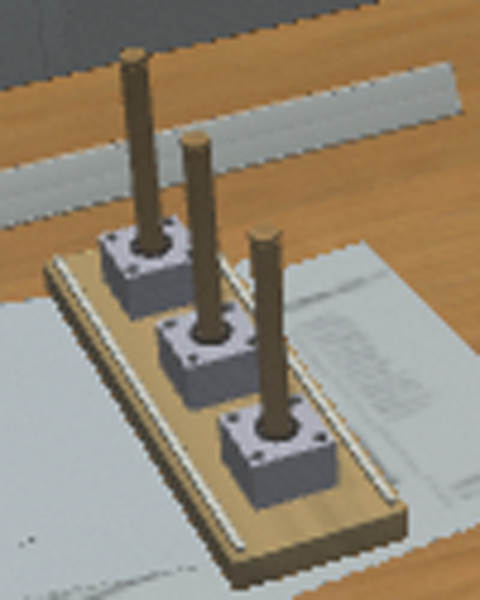

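Zoomed views (top x5, offset 140,240; side x4.8, offset 215,135): the top discs are at (103,213), (322,173), (537,125) in the top view and (134,53), (196,140), (265,234) in the side view. The holes are at (178,253), (372,213), (569,172) in the top view.

```bash
python3 - <<'E'
from h import *
t=capture('top');s=capture('side');w=capture('wrist')
T=[(103,213),(322,173),(537,125)];H=[(178,253),(372,213),(569,172)];S=[(134,53),(196,140),(265,234)];SH=[(150,245),(210,335),(277,429)]
for a,h,b,g in zip(T,H,S,SH):
    r=[]
    for p,q in((a,b),(h,g)):
        o,d=ray(t,140+p[0]/5-.4,240+p[1]/5-.4);o2,d2=ray(s,215+q[0]/4.8-.4,135+q[1]/4.8-.4)
        k=np.linalg.lstsq(np.c_[d,-d2],o2-o,rcond=None)[0]
        A,B=o+k[0]*d,o2+k[1]*d2;r+=[((A+B)/2).round(1),np.linalg.norm(A-B).round(1)]
    print(*r, onz(t,140+h[0]/5-.4,240+h[1]/5-.4,42).round(1),onz(t,140+a[0]/5-.4,240+a[1]/5-.4,141).round(1))
# pot: from top, rims & floor ; sizes by mask
f=cv2.cvtColor(t['frame'],cv2.COLOR_RGB2HSV)
m=((f[...,1]<60)&(f[...,2]>60)).astype('u1')*255
M=np.zeros_like(m);M[200:265,395:500]=m[200:265,395:500]
n,l,st,c=cv2.connectedComponentsWithStats(M);i=1+st[1:,4].argmax();print(st[i])
cn=cv2.findContours((l==i).astype('u1'),0,2)[0];cn=max(cn,key=cv2.contourArea)
for z in(0,48,60,72):
    P=np.array([onz(t,*p[0],z)[:2] for p in cn],'f4');print(z,cv2.minAreaRect(P))
R=np.array(w['extrinsics']);print('wristcam',(-R[:3,:3].T@R[:3,3]).round(), R[:3,:3].round(2).tolist())
E
```

```text
[525.4 214.1 144.4] 1.4 [525.8 216.1  43.6] 3.5 [527.9 216.3  42. ] [526.8 215.  141. ]
[525.3 139.7 142.5] 0.4 [526.8 142.4  41.3] 3.6 [528.5 142.   42. ] [525.8 140.  141. ]
[526.9  65.4 141.1] 1.7 [527.6  66.1  42.9] 3.2 [529.3  65.9  42. ] [527.8  65.2 141. ]
[ 408  215   81   33 2045]
0 ((547.3621215820312, -335.6793212890625), (164.8024139404297, 67.73004913330078), 78.65571594238281)
48 ((537.2705078125, -320.12738037109375), (156.75830078125, 64.42407989501953), 78.65574645996094)
60 ((534.747802734375, -316.23944091796875), (154.74725341796875, 63.59761428833008), 78.65563201904297)
72 ((532.2247924804688, -312.3514404296875), (152.73622131347656, 62.7711067199707), 78.65573120117188)
wristcam [217. 643. 373.] [[0.43, 0.9, -0.0], [-0.85, 0.41, -0.32], [-0.29, 0.14, 0.95]]
```

```bash
python3 -m handwheel '[[[0,0,-6.4],[0,0,0],50],[[0,0,-6.4],[0,0,0],50],[[0,0,-6.4],[0,0,0],50],[[0,0,-6.4],[0,0,0],50]]' 25
python3 -m handwheel '[[[0,0,0],[-19.5,-32.7,0],50],[[0,0,0],[-19.5,-32.7,0],50],[[0,0,0],[-19.5,-32.7,0],50],[[0,0,0],[-19.5,-32.7,0],50]]'
python3 -m handwheel '[[[0,0,0],[-19.5,-32.7,0],50],[[0,0,0],[-19.5,-32.7,0],50],[[0,0,0],[-19.5,-32.7,0],50],[[0,0,0],[-19.5,-32.7,0],50]]'
```

```text
time: 0.68
tcp_pos: [292.8, 608.2, 231.3]
orientation: [-0.002, 1.0, -0.0, -0.0]
contact_force: [0.2, -1.0, 0.2]
grip_width: 50.3
finger_force: 0.0
time: 1.02
tcp_pos: [371.2, 475.7, 231.3]
orientation: [0.001, 1.0, 0.0, 0.0]
contact_force: [1.3, 0.6, -0.1]
grip_width: 50.1
finger_force: 0.0
time: 1.35
tcp_pos: [449.0, 344.6, 231.6]
orientation: [0.001, 1.0, 0.0, 0.0]
contact_force: [0.6, 0.1, 0.4]
grip_width: 50.5
finger_force: 0.0
```

```bash
python3 -m handwheel '[[[0,0,0],[-19.3,-32.4,5],50],[[0,0,0],[-19.3,-32.4,5],50],[[0,0,0],[-19.3,-32.4,5],50],[[0,0,0],[-19.2,-32.4,5],50],[[0,0,0],[0,0,5],50]]'
python3 - <<'E'
from h import *
w=capture('wrist');s=state();print(s['tcp_pos'],s['contact_force'])
cv2.imwrite('pics/w1.png',w['frame'][...,::-1])
R=np.array(w['extrinsics']);print('cam',(-R[:3,:3].T@R[:3,3]).round())
for p in((526,215,141),(528,217,42),(526,140,141),(527,65,141)):print(proj(w,p).round(1))
E
```

```text
time: 1.77
tcp_pos: [529.7, 207.2, 206.3]
orientation: [0.008, 1.0, -0.002, 0.002]
contact_force: [-0.3, -1.3, -0.7]
grip_width: 50.2
finger_force: 0.0
[527.00932457 211.09756492 205.16335794] [-0.74495443  0.63663501 -0.69511767]
cam [445. 208. 349.]
[334.3 257.7]
[332.8 221.5]
[221.2 259.1]
[109.3 262. ]
```

View pics/w1.png

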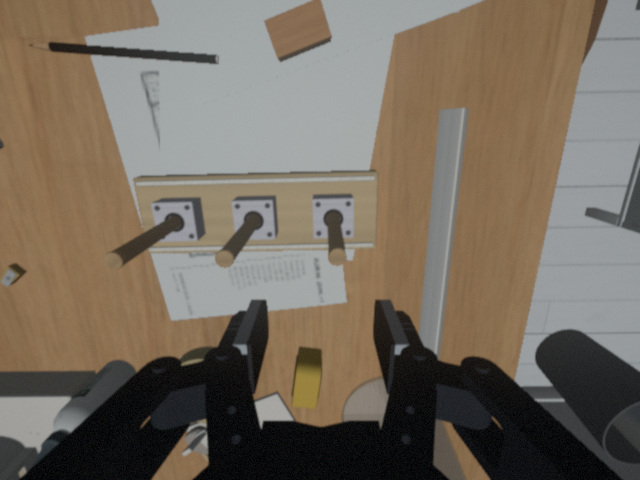

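The column tops are at (337.5,256), (224.5,259) and (114,260.5), and the collar holes at about (333,218), (255,220) and (175,222).

```bash
python3 - <<'E'
from h import *
w=capture('wrist');s=state();print(s['tcp_pos'],s['orientation'].round(4))
for p in((337.5,256),(224.5,259),(114,260.5)):print(onz(w,*p,141).round(1))
for p in((333,218),(255,220),(175,222)):print(onz(w,*p,42).round(1))
E
```

```text
[525.54512718 214.29075917 205.52219811] [ 3.3e-03  1.0e+00 -5.0e-04 -7.0e-04]
[521.5 221.1 141. ]
[522.8 146.6 141. ]
[523.1  73.4 141. ]
[521.1 221.3  42. ]
[522.2 148.2  42. ]
[523.3  72.9  42. ]
```

```bash
python3 -m handwheel '[[[0,0,0],[0,0.7,20],50],[[0,0,0],[0,0,25],50],[[0,0,0],[0,0,25],50],[[0,0,0],[0,0,20],50],[[0,0,0],[0,0,10],40]]' 45
python3 -m handwheel '[[[0,0,0],[0,0,0],30],[[0,0,0],[0,0,0],30],[[0,0,0],[0,0,0],30],[[0,0,0],[0,0,0],30],[[0,0,0],[0,0,0],30]]'
python3 -m handwheel '[[[0,0,0],[0,0,0],0],[[0,0,0],[0,0,0],0],[[0,0,0],[0,0,0],0],[[0,0,0],[0,0,0],0],[[0,0,0],[0,0,0],0]]'
```

```text
time: 2.28
tcp_pos: [522.9, 218.7, 104.1]
orientation: [-0.001, 1.0, -0.0, -0.002]
contact_force: [-0.6, -0.1, -0.7]
grip_width: 40.5
finger_force: 0.0
time: 2.7
tcp_pos: [525.9, 217.7, 107.6]
orientation: [0.001, 1.0, 0.001, 0.001]
contact_force: [0.0, 0.6, -0.6]
grip_width: 30.0
finger_force: 0.0
time: 3.12
tcp_pos: [525.5, 217.6, 106.7]
orientation: [0.001, 1.0, 0.0, 0.0]
contact_force: [-0.5, 0.7, 2.0]
grip_width: 10.2
finger_force: 43.8
```

```bash
python3 -m handwheel '[[[0,0,0],[0,0,0],0],[[0,0,0],[0,0,0],0],[[0,0,0],[0,0,0],0]]'; python3 - <<'E'
from cell import *
for i in range(3): print(state()['contact_force'].round(2),state()['wrist_torque'].round(2))
E
```

```text
time: 3.37
tcp_pos: [525.5, 217.5, 106.5]
orientation: [0.001, 1.0, 0.0, 0.0]
contact_force: [1.2, 2.1, 1.9]
grip_width: 10.7
finger_force: 43.8
[1.22 2.14 1.88] [ 0.37 -0.13  0.  ]
[1.22 2.14 1.88] [ 0.37 -0.13  0.  ]
[1.22 2.14 1.88] [ 0.37 -0.13  0.  ]
```

```bash
python3 -m handwheel '[[[0,0,0],[0,0,-0.6],0],[[0,0,0],[0,0,-0.6],0],[[0,0,0],[0,0,-0.6],0],[[0,0,0],[0,0,-0.6],0],[[0,0,0],[0,0,-0.6],0]]'
```

```text
time: 3.78
tcp_pos: [525.2, 217.4, 109.2]
orientation: [0.001, 1.0, 0.0, 0.0]
contact_force: [2.0, 1.9, -3.1]
grip_width: 10.5
finger_force: 43.7
```

```bash
python3 -m handwheel '[[[0,0,0],[0,0,-0.6],0],[[0,0,0],[0,0,-0.6],0],[[0,0,0],[0,0,-0.6],0],[[0,0,0],[0,0,0],0]]'
```

```text
time: 4.12
tcp_pos: [524.9, 217.3, 110.4]
orientation: [0.001, 1.0, 0.0, -0.0]
contact_force: [3.0, 3.1, -9.7]
grip_width: 10.4
finger_force: 43.7
```

```bash
python3 -m handwheel '[[[0,0,0],[0,0,-0.4],0],[[0,0,0],[0,0,-0.3],0],[[0,0,0],[0,0,0],0],[[0,0,0],[0,0,0],0],[[0,0,0],[0,0,0],0]]'
```

```text
time: 4.53
tcp_pos: [524.8, 217.2, 111.1]
orientation: [0.001, 1.0, -0.0, -0.0]
contact_force: [4.4, 3.7, -11.7]
grip_width: 10.2
finger_force: 43.7
```

```bash
python3 -m handwheel '[[[0,0,0],[0,0,0],0],[[0,0,0],[0,0,0],0],[[0,0,0],[0,0,0],0],[[0,0,0],[0,0,0],0],[[0,0,0],[0,0,0],0]]'
```

```text
time: 4.95
tcp_pos: [524.8, 217.2, 111.1]
orientation: [0.001, 1.0, -0.0, -0.0]
contact_force: [3.4, 2.8, -12.6]
grip_width: 10.4
finger_force: 43.7
```

```bash
python3 -m handwheel '[[[0,0,0],[0,0,0],0],[[0,0,0],[0,0,0],0],[[0,0,0],[0,0,0],0],[[0,0,0],[0,0,0],0],[[0,0,0],[0,0,0],0]]'
python3 -m handwheel '[[[0,0,0],[0,0,1],0],[[0,0,0],[0,0,1],0],[[0,0,0],[0,0,1],0],[[0,0,0],[0,0,0.2],0],[[0,0,0],[0,0,0],0]]'
```

```text
time: 5.37
tcp_pos: [524.8, 217.2, 111.1]
orientation: [0.001, 1.0, -0.0, -0.0]
contact_force: [3.8, 3.4, -11.7]
grip_width: 10.6
finger_force: 43.7
time: 5.78
tcp_pos: [525.3, 217.2, 109.2]
orientation: [0.001, 1.0, 0.0, 0.0]
contact_force: [1.3, 2.0, -3.3]
grip_width: 10.5
finger_force: 44.6
```

```bash
python3 -m handwheel '[[[0,0,0],[0,0,0.7],0],[[0,0,0],[0,0,0],0],[[0,0,0],[0,0,0],40],[[0,0,0],[0,0,0],40],[[0,0,0],[0,0,0],40]]'
python3 -m handwheel '[[[0,0,0],[0,0,0],40],[[0,0,0],[0,0,-15],40],[[0,0,0],[0,0,-25],40],[[0,0,0],[0,0,-20],40],[[0,0,0],[0,0,0],40]]'
```

```text
time: 6.2
tcp_pos: [524.9, 216.4, 107.9]
orientation: [0.001, 1.0, -0.001, -0.0]
contact_force: [-0.0, 0.5, -0.3]
grip_width: 39.8
finger_force: 0.0
time: 6.62
tcp_pos: [527.5, 218.0, 172.0]
orientation: [0.001, 1.0, 0.002, 0.003]
contact_force: [0.2, 0.3, 0.2]
grip_width: 40.0
finger_force: 0.0
```

```bash
python3 -m handwheel '[[[0,0,0],[0,-25,0],40],[[0,0,0],[0,-25,0],40],[[0,0,0],[0,-25,0],40],[[0,0,0],[0,0,0],40],[[0,0,0],[0,0,0],40]]'
python3 -m handwheel '[[[0,0,0],[0,0,0],40],[[0,0,0],[0,0,0],40],[[0,0,0],[0,0,0],40]]'
python3 - <<'E'
from h import *
w=capture('wrist');cv2.imwrite('pics/w2.png',w['frame'][...,::-1])
E
```

```text
time: 7.03
tcp_pos: [524.8, 140.2, 167.5]
orientation: [0.003, 1.0, -0.0, -0.0]
contact_force: [0.6, -0.0, -0.6]
grip_width: 40.0
finger_force: 0.0
time: 7.28
tcp_pos: [524.8, 143.5, 167.7]
orientation: [-0.0, 1.0, 0.0, -0.0]
contact_force: [-0.6, -0.2, 0.6]
grip_width: 40.0
finger_force: 0.0
```

View pics/w2.png

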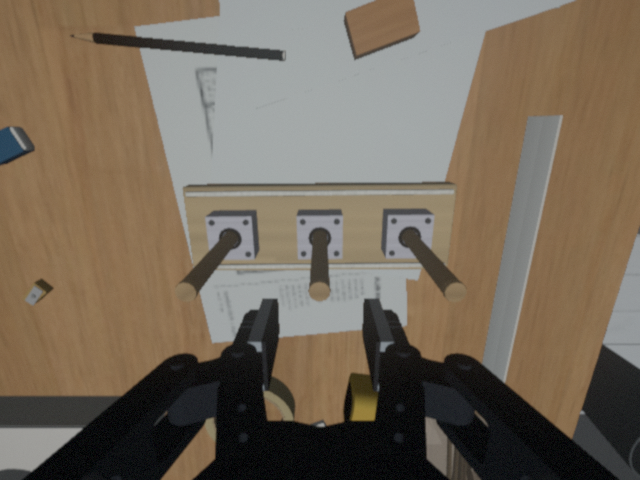

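The middle top is at (320,291), midway between the finger tips at 271 and 369. The left top is at (454,292) and the right one at (187,291). The gripper is centred, so I descend.

```bash
python3 - <<'E'
from h import *
w=capture('wrist')
for p in((454,292),(320,291),(187,291)):print(onz(w,*p,141).round(1))
E
python3 -m handwheel '[[[0,0,0],[0,0,20],40],[[0,0,0],[0,0,25],40],[[0,0,0],[0,0,15],40],[[0,0,0],[0,0,0],30],[[0,0,0],[0,0,0],30]]'
python3 -m handwheel '[[[0,0,0],[0,0,0],30],[[0,0,0],[0,0,0],30],[[0,0,0],[0,0,0],30]]'
python3 -m handwheel '[[[0,0,0],[0,0,0],0],[[0,0,0],[0,0,0],0],[[0,0,0],[0,0,0],0],[[0,0,0],[0,0,0],0],[[0,0,0],[0,0,0],0]]'
```

```text
[526.5 216.9 141. ]
[525.9 142.  141. ]
[525.8  67.8 141. ]
time: 7.8
tcp_pos: [524.6, 142.5, 107.4]
orientation: [0.001, 1.0, -0.0, -0.001]
contact_force: [0.1, -0.0, 1.0]
grip_width: 30.1
finger_force: 0.0
time: 8.05
tcp_pos: [525.8, 142.6, 109.1]
orientation: [0.001, 1.0, 0.0, 0.001]
contact_force: [0.1, 0.4, 0.5]
grip_width: 29.7
finger_force: 0.0
time: 8.47
tcp_pos: [525.4, 142.5, 108.3]
orientation: [0.001, 1.0, 0.0, 0.0]
contact_force: [0.3, 1.7, 2.1]
grip_width: 10.8
finger_force: 43.8
```

Force zero is about +0.2 (noise about 0.7). Pull in the same way as before.

```bash
python3 -m handwheel '[[[0,0,0],[0,0,-0.6],0],[[0,0,0],[0,0,-0.6],0],[[0,0,0],[0,0,-0.6],0],[[0,0,0],[0,0,-0.6],0],[[0,0,0],[0,0,-0.6],0]]'
```

```text
time: 8.88
tcp_pos: [525.1, 142.5, 110.8]
orientation: [0.001, 1.0, 0.0, 0.0]
contact_force: [1.5, 0.2, -2.2]
grip_width: 10.5
finger_force: 43.8
```

```bash
python3 -m handwheel '[[[0,0,0],[0,0,-0.6],0],[[0,0,0],[0,0,-0.6],0],[[0,0,0],[0,0,-0.6],0],[[0,0,0],[0,0,0],0]]'
```

```text
time: 9.22
tcp_pos: [525.1, 142.4, 112.9]
orientation: [0.001, 1.0, 0.0, 0.0]
contact_force: [1.4, 2.2, -1.4]
grip_width: 10.4
finger_force: 43.8
```

```bash
python3 -m handwheel '[[[0,0,0],[0,0,-0.6],0],[[0,0,0],[0,0,-0.6],0],[[0,0,0],[0,0,-0.6],0],[[0,0,0],[0,0,-0.6],0],[[0,0,0],[0,0,0],0]]'
```

```text
time: 9.63
tcp_pos: [525.1, 142.3, 115.2]
orientation: [0.001, 1.0, 0.0, 0.0]
contact_force: [1.4, 2.2, -1.9]
grip_width: 10.4
finger_force: 43.8
```

```bash
python3 -m handwheel '[[[0,0,0],[0,0,-0.6],0],[[0,0,0],[0,0,-0.6],0],[[0,0,0],[0,0,-0.6],0],[[0,0,0],[0,0,0],0]]'
```

```text
time: 9.97
tcp_pos: [524.8, 142.2, 116.4]
orientation: [0.001, 1.0, -0.0, -0.0]
contact_force: [3.2, 3.6, -7.4]
grip_width: 10.7
finger_force: 43.8
```

Held: pull is about 7.6 N. About 1.2 mm more gives 12 N.

```bash
python3 -m handwheel '[[[0,0,0],[0,0,-0.6],0],[[0,0,0],[0,0,-0.6],0],[[0,0,0],[0,0,0],0],[[0,0,0],[0,0,0],0],[[0,0,0],[0,0,0],0]]'
```

```text
time: 10.38
tcp_pos: [524.7, 142.2, 117.5]
orientation: [0.001, 1.0, -0.0, -0.0]
contact_force: [3.4, 2.9, -12.4]
grip_width: 10.2
finger_force: 43.7
```

```bash
python3 -m handwheel '[[[0,0,0],[0,0,0],0],[[0,0,0],[0,0,0],0],[[0,0,0],[0,0,0],0],[[0,0,0],[0,0,0],0],[[0,0,0],[0,0,0],0]]'
```

```text
time: 10.8
tcp_pos: [524.7, 142.2, 117.9]
orientation: [0.001, 1.0, -0.0, -0.0]
contact_force: [3.7, 2.7, -13.5]
grip_width: 10.3
finger_force: 43.7
```

```bash
python3 -m handwheel '[[[0,0,0],[0,0,0],0],[[0,0,0],[0,0,0],0],[[0,0,0],[0,0,0],0],[[0,0,0],[0,0,0],0],[[0,0,0],[0,0,1],0]]'
python3 -m handwheel '[[[0,0,0],[0,0,1],0],[[0,0,0],[0,0,1],0],[[0,0,0],[0,0,1],0],[[0,0,0],[0,0,0.3],0],[[0,0,0],[0,0,0],0]]'
```

```text
time: 11.22
tcp_pos: [524.9, 142.2, 117.2]
orientation: [0.001, 1.0, -0.0, -0.0]
contact_force: [2.1, 2.8, -11.5]
grip_width: 10.4
finger_force: 43.8
time: 11.63
tcp_pos: [525.5, 142.3, 114.9]
orientation: [0.001, 1.0, 0.0, 0.001]
contact_force: [0.4, 1.8, 0.5]
grip_width: 10.6
finger_force: 45.3
```

```bash
python3 -m handwheel '[[[0,0,0],[0,0,0],40],[[0,0,0],[0,0,0],40],[[0,0,0],[0,0,0],40],[[0,0,0],[0,0,0],40],[[0,0,0],[0,0,-10],40]]'
python3 -m handwheel '[[[0,0,0],[0,0,-25],40],[[0,0,0],[0,0,-25],40],[[0,0,0],[0,-15,0],40],[[0,0,0],[0,-30,0],40],[[0,0,0],[0,-30,0],40]]'
python3 -m handwheel '[[[0,0,0],[0,0,0],40],[[0,0,0],[0,0,0],40],[[0,0,0],[0,0,0],40],[[0,0,0],[0,0,0],40]]'
```

```text
time: 12.05
tcp_pos: [523.7, 141.5, 122.6]
orientation: [0.001, 1.0, -0.001, -0.002]
contact_force: [-0.0, 0.3, 0.3]
grip_width: 40.1
finger_force: 0.0
time: 12.47
tcp_pos: [525.3, 67.5, 175.2]
orientation: [-0.001, 1.0, 0.0, 0.001]
contact_force: [0.3, 0.1, 0.3]
grip_width: 39.8
finger_force: 0.0
time: 12.8
tcp_pos: [524.9, 68.5, 174.1]
orientation: [0.0, 1.0, 0.0, 0.0]
contact_force: [0.7, 0.5, 0.1]
grip_width: 39.9
finger_force: 0.0
```

```bash
python3 -m handwheel '[[[0,0,0],[-1,-0.5,20],40],[[0,0,0],[0,0,25],40],[[0,0,0],[0,0,22],40],[[0,0,0],[0,0,0],30],[[0,0,0],[0,0,0],30]]'
python3 -m handwheel '[[[0,0,0],[0,0,0],30],[[0,0,0],[0,0,0],30],[[0,0,0],[0,0,0],30]]'
python3 -m handwheel '[[[0,0,0],[0,0,0],0],[[0,0,0],[0,0,0],0],[[0,0,0],[0,0,0],0],[[0,0,0],[0,0,0],0],[[0,0,0],[0,0,0],0]]'
python3 -m handwheel '[[[0,0,0],[0,0,-0.6],0],[[0,0,0],[0,0,-0.6],0],[[0,0,0],[0,0,-0.6],0],[[0,0,0],[0,0,-0.6],0],[[0,0,0],[0,0,-0.6],0]]'
```

```text
time: 13.22
tcp_pos: [525.2, 67.7, 106.2]
orientation: [0.0, 1.0, -0.0, -0.001]
contact_force: [0.8, 0.3, 0.4]
grip_width: 30.1
finger_force: 0.0
time: 13.47
tcp_pos: [526.9, 67.1, 108.2]
orientation: [0.001, 1.0, 0.0, 0.001]
contact_force: [0.4, -0.3, -0.0]
grip_width: 30.0
finger_force: 0.0
time: 13.88
tcp_pos: [526.6, 67.0, 107.7]
orientation: [0.001, 1.0, 0.0, 0.001]
contact_force: [-0.5, 0.7, 6.1]
grip_width: 10.8
finger_force: 44.1
time: 14.3
tcp_pos: [525.8, 66.9, 109.6]
orientation: [0.001, 1.0, 0.0, -0.0]
contact_force: [1.4, 1.0, -1.0]
grip_width: 10.5
finger_force: 43.8
```

Continue slowly in case it is held after all.

```bash
python3 -m handwheel '[[[0,0,0],[0,0,-0.6],0],[[0,0,0],[0,0,-0.6],0],[[0,0,0],[0,0,-0.6],0],[[0,0,0],[0,0,-0.6],0],[[0,0,0],[0,0,0],0]]'
```

```text
time: 14.72
tcp_pos: [525.9, 66.8, 112.3]
orientation: [0.001, 1.0, 0.0, 0.0]
contact_force: [0.8, 0.0, -0.3]
grip_width: 10.6
finger_force: 43.8
```

```bash
python3 -m handwheel '[[[0,0,0],[0,0,-0.6],0],[[0,0,0],[0,0,-0.6],0],[[0,0,0],[0,0,-0.6],0],[[0,0,0],[0,0,0],0]]'
```

```text
time: 15.05
tcp_pos: [525.9, 66.8, 114.1]
orientation: [0.001, 1.0, 0.0, 0.0]
contact_force: [1.0, 1.4, 0.8]
grip_width: 10.5
finger_force: 43.8
```

```bash
python3 -m handwheel '[[[0,0,0],[0,0,-0.6],0],[[0,0,0],[0,0,-0.6],0],[[0,0,0],[0,0,-0.6],0],[[0,0,0],[0,0,0],0]]'
```

```text
time: 15.38
tcp_pos: [525.9, 66.8, 115.9]
orientation: [0.001, 1.0, 0.0, 0.0]
contact_force: [0.5, 1.5, -1.1]
grip_width: 10.5
finger_force: 43.8
```

```bash
python3 -m handwheel '[[[0,0,0],[0,0,-0.8],0],[[0,0,0],[0,0,-0.8],0],[[0,0,0],[0,0,-0.8],0],[[0,0,0],[0,0,0],0]]'
```

```text
time: 15.72
tcp_pos: [525.9, 66.7, 118.4]
orientation: [0.001, 1.0, 0.0, 0.0]
contact_force: [0.5, 1.4, -0.8]
grip_width: 10.4
finger_force: 43.8
```

```bash
python3 - <<'E'
from h import *
t=capture('top');s=capture('side')
print(state()['contact_force'])
# pot floor & rim zoom
a=cv2.resize(t['frame'][205:260,395:500,::-1],None,fx=5,fy=5,interpolation=2)
b=cv2.resize(s['frame'][305:425,330:415,::-1],None,fx=3,fy=3,interpolation=2)
c=np.zeros((a.shape[0]+b.shape[0],max(a.shape[1],b.shape[1]),3),'u1');c[:a.shape[0],:a.shape[1]]=a;c[a.shape[0]:,:b.shape[1]]=b
cv2.imwrite('pics/pot.png',c[:600]);print(a.shape,c.shape)
for x,y in((533,-315),):
    for z in(6,48,72):print(z,proj(t,(x,y,z)).round(1),proj(s,(x,y,z)).round(1))
E
```

```text
[-0.04731442  1.11508927 -0.1548201 ]
(275, 525, 3) (635, 525, 3)
6 [441.1 238.8] [367.7 376. ]
48 [446.4 233.5] [369.3 359.2]
72 [449.6 230.2] [370.2 349.1]
```

View pics/pot.png

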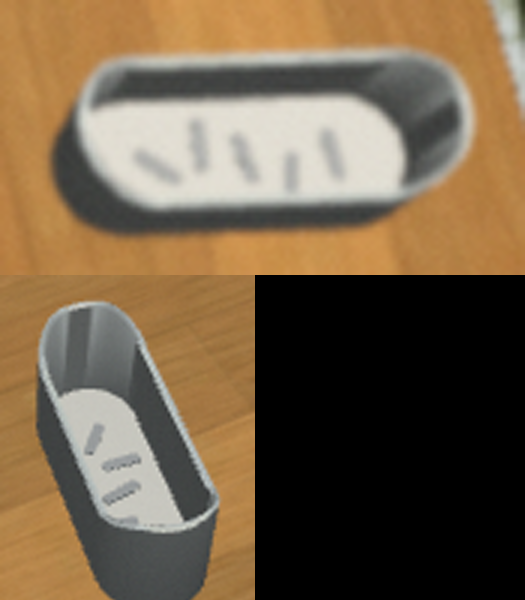

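The pot rim ends are at top pixels (410.4,228.8) and (489.4,227.8). The mid-side rims are at (450,215.8) and (450,246).

```bash
python3 - <<'E'
from h import *
t=capture('top')
for p in((410.4,228.8,72),(489.4,227.8,72),(450,215.8,48),(450,246,48)):print(onz(t,*p).round(1))
E
python3 -m handwheel '[[[0,0,0],[0,0,-3],0],[[0,0,0],[0,0,-6],0],[[0,0,0],[0,0,-6],0],[[0,0,0],[0,0,0],0],[[0,0,0],[0,0,0],0]]'
python3 -m handwheel '[[[0,0,0],[0,0,0],0],[[0,0,0],[0,0,0],0],[[0,0,0],[0,0,-10],0],[[0,0,0],[0,0,-20],0],[[0,0,0],[0,0,-25],0]]'
python3 -m handwheel '[[[0,0,0],[0,0,-25],0],[[0,0,0],[0,0,-25],0],[[0,0,0],[0,0,-20],0],[[0,0,0],[0,0,0],0],[[0,0,0],[0,0,0],0]]'
```

```text
[ 550.3 -242.8   72. ]
[ 522.7 -390.4   72. ]
[ 566.2 -331.3   48. ]
[ 507.4 -315.4   48. ]
time: 16.28
tcp_pos: [525.9, 66.3, 133.8]
orientation: [0.001, 1.0, -0.0, 0.0]
contact_force: [0.6, 0.8, -0.5]
grip_width: 10.5
finger_force: 43.9
time: 16.7
tcp_pos: [524.5, 66.4, 187.8]
orientation: [0.001, 1.0, -0.0, -0.002]
contact_force: [0.5, 0.2, -0.3]
grip_width: 10.5
finger_force: 43.9
time: 17.12
tcp_pos: [526.4, 66.7, 259.6]
orientation: [0.001, 1.0, 0.0, 0.001]
contact_force: [-0.8, -0.3, -0.5]
grip_width: 10.8
finger_force: 43.9
```

```bash
python3 -m handwheel '[[[0,0,0],[-1,-15,0],0],[[0,0,0],[-1,-28,0],0],[[0,0,0],[-1,-35,0],0],[[0,0,0],[-1,-35,0],0],[[0,0,0],[-1,-35,0],0]]'
python3 -m handwheel '[[[0,0,0],[-1,-35,0],0],[[0,0,0],[-1,-35,0],0],[[0,0,0],[-1,-35,0],0],[[0,0,0],[-1,-35,0],0],[[0,0,0],[-1,-35,0],0]]'
python3 -m handwheel '[[[0,0,0],[0,-30,0],0],[[0,0,0],[0,-20,0],0],[[0,0,0],[0,-10,0],0],[[0,0,0],[0,0,0],0],[[0,0,0],[0,0,0],0]]'
python3 -m handwheel '[[[0,0,0],[0,0,0],0],[[0,0,0],[0,0,0],0],[[0,0,0],[0,0,0],0],[[0,0,0],[0,0,0],0]]'
python3 - <<'E'
from h import *
s=capture('side');t=capture('top')
a=s['frame'][140:430,240:480,::-1];b=t['frame'][130:275,390:510,::-1];b=cv2.resize(b,None,fx=2,fy=2)
cv2.imwrite('pics/p3.png',cv2.resize(np.hstack([a,b]),None,fx=1.6,fy=1.6))
E
```

```text
time: 17.53
tcp_pos: [529.4, -82.5, 256.8]
orientation: [0.001, 1.0, 0.0, -0.001]
contact_force: [0.4, -1.0, -0.8]
grip_width: 10.8
finger_force: 43.9
time: 17.95
tcp_pos: [534.1, -257.6, 256.6]
orientation: [0.001, 1.0, 0.001, -0.002]
contact_force: [0.6, -0.6, -0.6]
grip_width: 10.5
finger_force: 43.9
time: 18.37
tcp_pos: [534.9, -315.1, 257.0]
orientation: [0.001, 1.0, 0.001, -0.001]
contact_force: [0.1, -0.4, -0.3]
grip_width: 10.1
finger_force: 43.9
time: 18.7
tcp_pos: [535.5, -315.1, 258.3]
orientation: [0.0, 1.0, 0.0, 0.0]
contact_force: [-0.8, 0.7, -0.0]
grip_width: 10.6
finger_force: 43.9
```

View pics/p3.png

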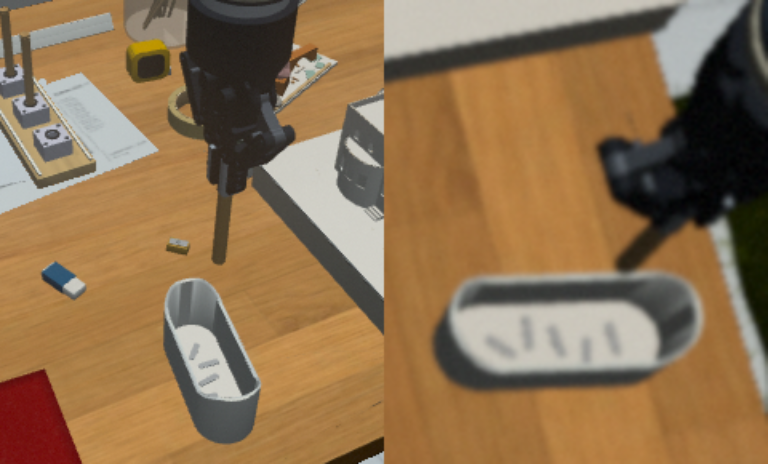

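The column hangs upright over the pot, the right collar is empty and the other two columns stand. I lower it 160 mm.

```bash
python3 -m handwheel '[[[0,0,0],[-0.5,-0.5,20],0],[[0,0,0],[0,0,35],0],[[0,0,0],[0,0,35],0],[[0,0,0],[0,0,35],0],[[0,0,0],[0,0,20],0]]'
python3 -m handwheel '[[[0,0,0],[0,0,10],0],[[0,0,0],[0,0,3],0],[[0,0,0],[0,0,0],0],[[0,0,0],[0,0,0],0],[[0,0,0],[0,0,0],0]]'
```

```text
time: 19.22
tcp_pos: [533.8, -315.4, 109.5]
orientation: [0.001, 1.0, 0.001, -0.002]
contact_force: [0.3, 0.3, -0.8]
grip_width: 10.9
finger_force: 43.9
time: 19.63
tcp_pos: [536.8, -317.5, 102.1]
orientation: [0.001, 1.0, -0.001, 0.002]
contact_force: [-0.5, -0.3, -1.0]
grip_width: 10.5
finger_force: 43.9
```

```bash
python3 -m handwheel '[[[0,0,0],[0,0,1.5],0],[[0,0,0],[0,0,1.5],0],[[0,0,0],[0,0,0],0]]'
```

```text
time: 19.88
tcp_pos: [535.7, -316.8, 97.5]
orientation: [0.001, 1.0, -0.0, 0.0]
contact_force: [-0.5, 0.2, -0.8]
grip_width: 10.6
finger_force: 43.9
```

Foot is now about 11 mm up and the floor is at 6. I lower slowly to touch, then release.

```bash
python3 -m handwheel '[[[0,0,0],[0,0,1.5],0],[[0,0,0],[0,0,1.5],0],[[0,0,0],[0,0,0.5],0],[[0,0,0],[0,0,0],0]]'
python3 -m handwheel '[[[0,0,0],[0,0,0],20],[[0,0,0],[0,0,0],30],[[0,0,0],[0,0,0],50],[[0,0,0],[0,0,0],50],[[0,0,0],[0,0,0],50]]'
python3 -m handwheel '[[[0,0,0],[0,0,0],50],[[0,0,0],[0,0,-10],50],[[0,0,0],[0,0,-25],50],[[0,0,0],[0,0,-35],50],[[0,0,0],[0,0,-35],50]]'
python3 -m handwheel '[[[0,0,0],[0,0,-30],50],[[0,0,0],[0,0,0],50],[[0,0,0],[0,0,0],50],[[0,0,0],[0,0,0],50],[[0,0,0],[0,0,0],50]]'
python3 - <<'E'
from h import *
s=capture('side');t=capture('top')
a=s['frame'][140:430,215:455,::-1];b=t['frame'][130:275,390:510,::-1];b=cv2.resize(b,None,fx=2,fy=2)
cv2.imwrite('pics/p4.png',cv2.resize(np.hstack([a,b]),None,fx=1.6,fy=1.6))
E
```

```text
time: 20.22
tcp_pos: [535.5, -316.7, 93.4]
orientation: [0.001, 1.0, 0.0, -0.0]
contact_force: [0.2, -0.3, -0.5]
grip_width: 10.7
finger_force: 43.9
time: 20.63
tcp_pos: [535.6, -316.8, 93.7]
orientation: [0.001, 1.0, 0.0, 0.0]
contact_force: [0.5, 0.0, -1.2]
grip_width: 49.7
finger_force: 0.0
time: 21.05
tcp_pos: [535.0, -316.5, 199.8]
orientation: [0.001, 1.0, 0.0, -0.001]
contact_force: [0.8, -0.1, -0.5]
grip_width: 49.6
finger_force: 0.0
time: 21.47
tcp_pos: [534.9, -316.3, 227.5]
orientation: [0.001, 1.0, 0.001, -0.001]
contact_force: [0.6, 0.4, -0.6]
grip_width: 50.4
finger_force: 0.0
```

View pics/p4.png

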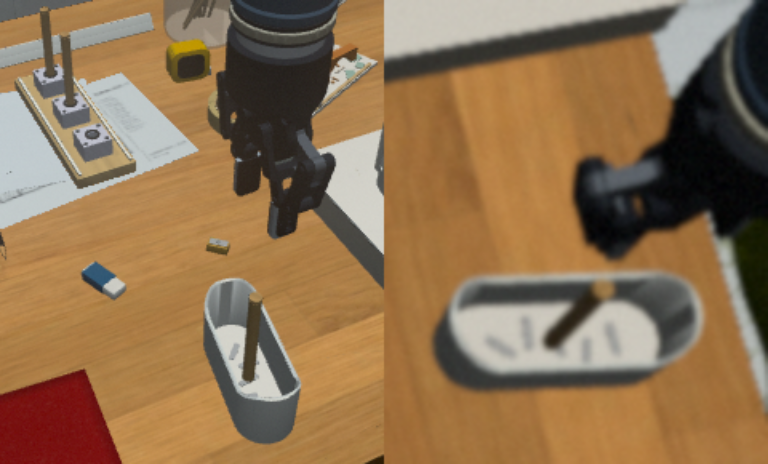

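The column stands in the pot: foot near (248,378) and top near (256,297) in the crop. The two held columns still stand and the gripper is clear. I let it settle briefly and hand in.

```bash
python3 -m handwheel '[[[0,0,0],[0,0,0],50],[[0,0,0],[0,0,0],50],[[0,0,0],[0,0,0],50],[[0,0,0],[0,0,0],50],[[0,0,0],[0,0,0],50]]' >/dev/null; python3 -c "from cell import *;print(hand_in())"
```

```text
the job is handed in; nothing more can be done
None
```

The left and middle columns were tugged at about 12 N and held; the right one came out and stands upright in the white pot, and the job is handed in (the hand-in call returned no verdict).

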